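# Sweep the loose sole weights into the parts pen

## Task

Sweep the three loose steel sole weights across the table with the closed fingertips, in through the open mouth of the low aluminium parts pen, until each one lies flat and wholly inside it. Push them along the table at an easy pace, without flicking, pinching, lifting or tipping them, and leave the tools, rolls and club heads around where they are.

Things in the scene. Friction and masses are not known exactly. Their poses are not given: they have to be found in the camera images.
- weight_1: one of three identical sole weights for club heads: plain steel disc, 34 mm diameter, 13 mm high, about 60 g, with a small star-shaped driver recess in its top; lies flat on the table and slides. Origin: centre of its underside, z axis up along the disc's axis
- weight_2: one of three identical sole weights for club heads: plain steel disc, 34 mm diameter, 13 mm high, about 60 g, with a small star-shaped driver recess in its top; lies flat on the table and slides. Origin: centre of its underside, z axis up along the disc's axis
- weight_3: one of three identical sole weights for club heads: plain steel disc, 34 mm diameter, 13 mm high, about 60 g, with a small star-shaped driver recess in its top; lies flat on the table and slides. Origin: centre of its underside, z axis up along the disc's axis
- pen: low pen of folded aluminium, fixed, no floor (the table runs through), open on one side. Inside 150 mm wide (y), 110 mm deep (x); walls 3 mm thick, 27 mm high; flat flanges to 18 mm outside the inner faces of the three walls. Origin: on the table, centre of the inside; x points from the mouth (x = -55 mm) to the back wall (inner face x = +55), side walls inner faces y = -75 and +75, z up
- pen_mouth (a point): the middle of the pen's open mouth, on the table, 55 mm from the pen's origin; axes as the pen's (x points into the pen)
- screwdriver: bystander, to be left alone: screwdriver with a thick handle and a thin blade, 200 mm long, handle 28 mm thick, lying along its y axis, handle to +y; origin under its middle
- sticker_roll: bystander, to be left alone: roll of round stickers lying flat, 70 mm diameter, 22 mm high; origin at the centre of its underside
- tape_roll: bystander, to be left alone: roll of packing tape lying flat, 72 mm diameter, 18 mm high; origin at the centre of its underside
- iron_head: bystander, to be left alone: bagged iron club head standing on its sole, 43 mm (x) by 105 mm (y), 78 mm high; origin at the centre of its underside. A row of fixed heads stands behind it

How it is judged:
At the end, for the whole second after the job is handed in: All three weights lie flat on the table at rest, within the pen's walls and behind its mouth line (centre at least 14 mm in from the mouth line, so that no more than 3 mm of the 34 mm disc may stick out) (x of weight_1 in the frame of pen between -0.041 and 0.045 m and y of weight_1 in the frame of pen between -0.065 and 0.065 m and height (world z) of each of weight_1, weight_2, weight_3 below 0.003 m and angle between each of weight_1, weight_2, weight_3's own z axis and vertical below 0.1 rad and linear speed of each of weight_1, weight_2, weight_3 below 0.02 m/s and x of weight_2 in the frame of pen between -0.041 and 0.045 m and y of weight_2 in the frame of pen between -0.065 and 0.065 m and x of weight_3 in the frame of pen between -0.041 and 0.045 m and y of weight_3 in the frame of pen between -0.065 and 0.065 m); the robot touches nothing.
It fails at once if a weight is lifted off the table or tipped (underside's centre over 10 mm up, or tilted over 0.5 rad) (height (world z) of any of weight_1, weight_2, weight_3 above 0.01 m or angle between any of weight_1, weight_2, weight_3's own z axis and vertical above 0.5 rad).
It fails at once if a weight is flicked (faster than 0.6 m/s) (linear speed of any of weight_1, weight_2, weight_3 above 0.6 m/s).
It fails at once if the screwdriver, the sticker roll, the tape roll or the iron head is moved by more than 15 mm (distance of any of screwdriver, sticker_roll, tape_roll, iron_head from where it was at the start of the episode above 0.015 m).
It also fails if it takes over 64 s, if anything falls off the work surface, if the arm or the gripper's body presses on something with over 40 N, if the wrist force passes 120 N, or if a joint passes its speed limit or range.

## Robot

A 7-joint arm with a two-finger parallel gripper is mounted at the origin on a cart in front of the work surface, level with it; the furniture and walls round the work are solid. World frame = base frame: x ahead of the robot, y to its left, z up, the work surface at z = 0. Lengths are in m, angles in rad, forces in N, time in s.
With the tool pointing down it reaches from about 0.425 to 0.8 m from the base axis. Payload 8.3 kg.
Tool frame: the origin (TCP) lies midway between the tips of the shut fingers; the grasp point (between the pads) lies bot.hold_point_z behind it (bot.hold_point_z is the distance from the TCP to the grasp point, in m); z points along the fingers, y is the line along which they close (so a half turn about z gives the same grasp; the last joint's range is limited). The gripper opens to 85 mm and grips with 20 to 120 N. Pads are 22 mm wide; open, the fingers measure 114 mm over their backs; the gripper's body (76 mm by 85 mm) begins 54 mm behind the grasp point. The pads swing forward as they close: fully open they stand 13 mm farther back than shut.
Start: joints at [1.113, 0.383, 0.016, 1.37, -0.006, 1.388, -0.046], TCP at [0.24, -0.577, 0.231] pointing down, gripper open.
Joint ranges: [-2.95, 2.95], [-0.25, 2.06], [-1.52, 1.56], [0.18, 2.33], [-1.44, 4.58], [0.02, 2.06], [-3.01, 3.01]. Speed limits (rad/s): [2.39, 2.39, 3.01, 3.01, 3.14, 3.14, 3.14].

## Interface

Orientations are given as a unit quaternion [x, y, z, w].
In Python, from cell import status, eyes, sign_off, bot gives the robot as it stands. The module is installed in compiled form; this text tells all that it offers.
- The arm moves only by the tool step_arm, never from a script. Its argument "commands" is a list of rows, each an object of numbers: "wx", "wy", "wz": the turn, a rotation vector about the world's x, y, z in degrees; "x", "y", "z": the shift along the world's x, y, z in m; "gripper": the finger opening in m, from 0 to 0.0854. In form: [{"wx": .., "wy": .., "wz": .., "x": .., "y": .., "z": .., "gripper": ..}, ...]. A call has 1 to 10 rows; each row is the pose to reach, as a shift and turn from the pose commanded when the call began; what a row does not reach only later rows make up. A row lasts 1/12 s, in which the tool goes at most 41.7 mm and 7.16 degrees, less where a joint would pass 70% of its speed; a pose out of reach is approached as far as the arm can. A call with a gripper value outside its range is refused whole. The fingers move at their own pace and stop on an object; the grip force is fixed at half the most. Time passes only in rows, so rows that repeat a pose let the fingers close. It gives the time, the measured TCP pose, the force, the opening and the grip force at its end, in the units of the state.
- status.get_state(): the state, without advancing time (a new reading comes with each control period).
- eyes.snapshot(name): name is "scene" or "side" or "wrist"; returns (picture, depth): 420x560x3 uint8, red, green, blue; 420x560 float32, m along the optical axis (not along the pixel's ray), 0 where there is no reading.
- eyes.get_calibration(name): a dict with "intrinsics" (3x3 intrinsics, pixels), "rvec" (rotation vector, rad) and "tvec" (3), from world to camera coordinates, as OpenCV has them. Camera axes: x right, y down, z forward; pixel columns grow to the right and rows downward; lengths in m; the calibration is good to about 2 mm. A picture is of the moment at which its call begins: read the wrist's pose just before it. get_calibration takes no time and is no camera call; for the wrist camera it gives the pose at the moment of the call.
- sign_off(): hands the job in; it is judged then, once.
The state is a dict: "clock": time; "q": joint angles; "dq": joint speeds; "tau": joint torques, N m; "tcp_pos": TCP position; "tool_rot": TCP orientation; "force": force on the tool from outside, world axes, zero at the start; "wrist_torque": the same for the moment, N m; "grip_width": finger opening in m; "grasp_force": force on a finger pad.
Only numpy, scipy, OpenCV 4.12 (cv2) and the standard library are available. Lean on these libraries where they do the work, as an engineer would, in place of code of your own. Each camera call takes 0.05 s, during which the arm holds its last target. There are 200 camera calls.

## Working session

There is one attempt and no reset: what is moved stays moved. The work goes in short steps, Python scripts to look and compute and a tool call to move; the robot and the scene stay as the last step left them, time stands still between calls to the robot, and variables do not carry over. Pictures are saved under pics/ and viewed, at most 11 in all, crops included, and the job is handed in when it is done.

Besides the shell and the picture viewer there is one more tool, called after "Emit:" as name(argument=value, ...), one argument or row to a line, values as JSON. step_arm: Moves the arm, as the interface text tells. Its arguments: {"type":"object","properties":{"commands":{"type":"array","items":{"type":"object","properties":{"wx":{"type":"number"},"wy":{"type":"number"},"wz":{"type":"number"},"x":{"type":"number"},"y":{"type":"number"},"z":{"type":"number"},"gripper":{"type":"number"}}}}},"required":["commands"]}

```bash
mkdir -p pics
cat > h.py <<'E'
import numpy as np, cv2
from cell import status, eyes, bot
def cal(n):
    c=eyes.get_calibration(n); K=np.array(c["intrinsics"]); R=cv2.Rodrigues(np.array(c["rvec"],float))[0]; return K,R,np.array(c["tvec"],float).ravel()
def ray(c,u,v,z=0.):
    K,R,t=c; d=R.T@np.linalg.solve(K,[u,v,1.]); o=-R.T@t; return o+d*(z-o[2])/d[2]
def cloud(c,D):
    K,R,t=c; v,u=np.indices(D.shape); p=np.stack([(u-K[0,2])/K[0,0]*D,(v-K[1,2])/K[1,1]*D,D],-1); return (p-t)@R
E
python3 - <<'E'
from h import *
for n in("scene","side"):
    im,D=eyes.snapshot(n); cv2.imwrite(f"pics/{n}0.png",im[...,::-1]); np.save(n+"0.npy",D)
    K,R,t=cal(n); print(n,-R.T@t,K[0,0],R[2])
s=status.get_state(); print(s["clock"],s["tcp_pos"],s["tool_rot"],s["grip_width"],bot.hold_point_z)
E
```

```text
scene [0.22570896 0.67258101 0.56657217] 394.87854439516224 [ 0.39714876 -0.67775899 -0.61880175]
side [ 0.16212665 -0.55495757  0.40272943] 396.5629639620869 [ 0.47950575  0.76558442 -0.42889943]
0.1 [ 0.24026638 -0.57648686  0.23038221] [ 9.80564165e-01  1.96196699e-01 -1.84106891e-04 -8.60412464e-04] 0.08530891190050363 0.0187
```

View pics/scene0.png

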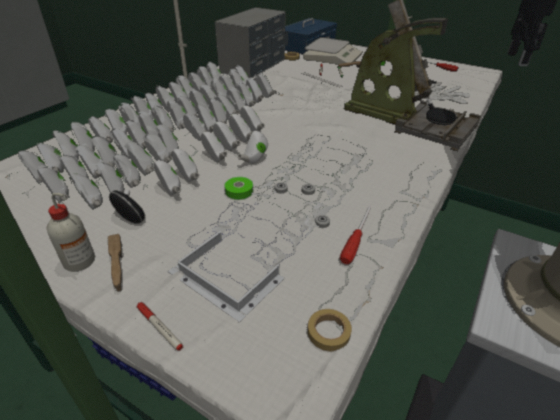

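View pics/side0.png

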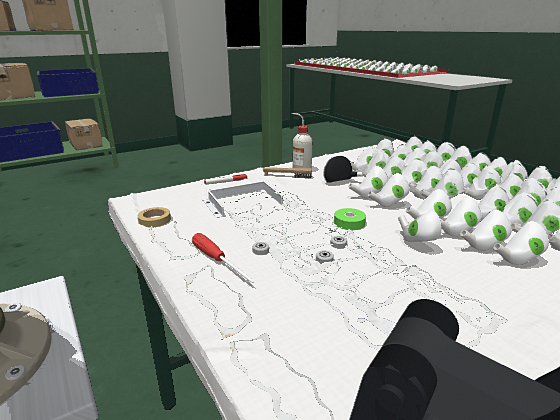

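The scene view shows three discs at (281,187), (308,188) and (322,221). The pen is around (230,270), with its mouth facing the discs. The green roll (239,187), the screwdriver (355,240) and the tape roll (329,328) are close by. The side view agrees, with discs at (261,247), (325,256) and (339,240).

Run:
```python
from h import *
P={}
for n in("scene","side"):
    c=cal(n); D=np.load(n+"0.npy"); X=cloud(c,D); im=cv2.imread(f"pics/{n}0.png")
    pts={"scene":[(281,187),(308,188),(322,221)],"side":[(339,240),(325,256),(261,247)]}[n]
    for i,(u,v) in enumerate(pts):
        w=X[v-14:v+15,u-16:u+17].reshape(-1,3); q=w[(w[:,2]>.009)&(w[:,2]<.018)]
        q=q[np.linalg.norm(q[:,:2]-np.median(q[:,:2],0),axis=1)<.025]
        print(n,"w",i+1,ray(c,u,v,.013)[:2].round(4),"mid",((q[:,:2].max(0)+q[:,:2].min(0))/2).round(4),len(q))
    hsv=cv2.cvtColor(im,cv2.COLOR_BGR2HSV)
    m=(X[...,2]>.020)&(X[...,2]<.032)&(hsv[...,1]<70)&(D>0)
    b={"scene":(225,315,170,290),"side":(178,222,200,290)}[n]
    M=np.zeros_like(m); M[b[0]:b[1],b[2]:b[3]]=m[b[0]:b[1],b[2]:b[3]]
    q=X[M]; r=cv2.minAreaRect(q[:,:2].astype(np.float32)); print(n,"pen",len(q),r,cv2.boxPoints(r).round(3).tolist())
    for nm,(lo,hi) in {"green":((45,120,60),(75,255,255)),"red":((0,150,80),(8,255,255)),"tan":((12,70,80),(28,255,255))}.items():
        k=cv2.inRange(hsv,lo,hi)
        N,L,S,C=cv2.connectedComponentsWithStats(k)
        for j in range(1,N):
            if S[j,4]>150:
                q=X[(L==j)&(X[...,2]<.05)&(X[...,2]>-.02)]
                if len(q)>100: print(n,nm,S[j].tolist(),q.min(0).round(3),q.max(0).round(3))
# pen corners rays
c=cal("scene")
for uv in[(180,267),(235,303),(277,268),(215,237)]: print(uv,ray(c,*uv,.027).round(3))
print("tip",ray(c,368,208,.004).round(3))
im=cv2.imread("pics/scene0.png")[160:320,165:375]; cv2.imwrite("pics/crop0.png",cv2.resize(im,None,fx=3.7,fy=3.7,interpolation=cv2.INTER_CUBIC))
```

```text
scene w 1 [ 0.6324 -0.0215] mid [ 0.6429 -0.0252] 113
scene w 2 [ 0.574  -0.0535] mid [ 0.5744 -0.0575] 98
scene w 3 [0.4877 0.0432] mid [0.4993 0.0426] 179
scene pen 676 ((0.5715320706367493, 0.22686484456062317), (0.2002299427986145, 0.15779298543930054), 83.39727020263672) [[0.4819999933242798, 0.13600000739097595], [0.6380000114440918, 0.11800000071525574], [0.6610000133514404, 0.31700000166893005], [0.5049999952316284, 0.33500000834465027]]
scene green [225, 177, 28, 22, 447] [0.684 0.005 0.004] [0.752 0.073 0.027]
scene red [341, 230, 20, 33, 341] [0.383 0.043 0.016] [0.409 0.134 0.031]
scene tan [108, 235, 13, 51, 448] [0.713 0.322 0.022] [0.83  0.415 0.029]
scene tan [308, 309, 43, 38, 762] [0.318 0.253 0.007] [0.388 0.324 0.022]
side w 1 [ 0.6335 -0.0299] mid [ 0.6369 -0.0254] 117
side w 2 [ 0.5719 -0.0629] mid [ 0.5689 -0.0564] 162
side w 3 [0.488  0.0306] mid [0.5024 0.0425] 170
side pen 294 ((0.5718634128570557, 0.22974738478660583), (0.2004793882369995, 0.157798632979393), 82.81993103027344) [[0.48100000619888306, 0.14000000059604645], [0.6380000114440918, 0.11999999731779099], [0.6629999876022339, 0.3190000057220459], [0.5059999823570251, 0.33899998664855957]]
side green [334, 208, 32, 22, 519] [ 0.684  0.001 -0.   ] [0.753 0.072 0.023]
side green [493, 225, 14, 16, 159] [ 0.863 -0.22   0.027] [ 0.888 -0.202  0.05 ]
side green [529, 238, 15, 17, 186] [ 0.869 -0.286  0.028] [ 0.894 -0.267  0.05 ]
side red [192, 233, 33, 28, 425] [0.383 0.037 0.005] [0.414 0.128 0.028]
side tan [0, 63, 34, 37, 955] [ 0.038  3.17  -0.02 ] [0.255 3.252 0.05 ]
side tan [263, 168, 49, 7, 216] [0.714 0.317 0.006] [0.83  0.411 0.025]
side tan [138, 207, 32, 20, 488] [ 0.318  0.252 -0.   ] [0.389 0.324 0.019]
(180, 267) [0.646 0.323 0.027]
(235, 303) [0.509 0.337 0.027]
(277, 268) [0.491 0.229 0.027]
(215, 237) [0.643 0.222 0.027]
tip [ 0.422 -0.068  0.004]
```

View pics/crop0.png

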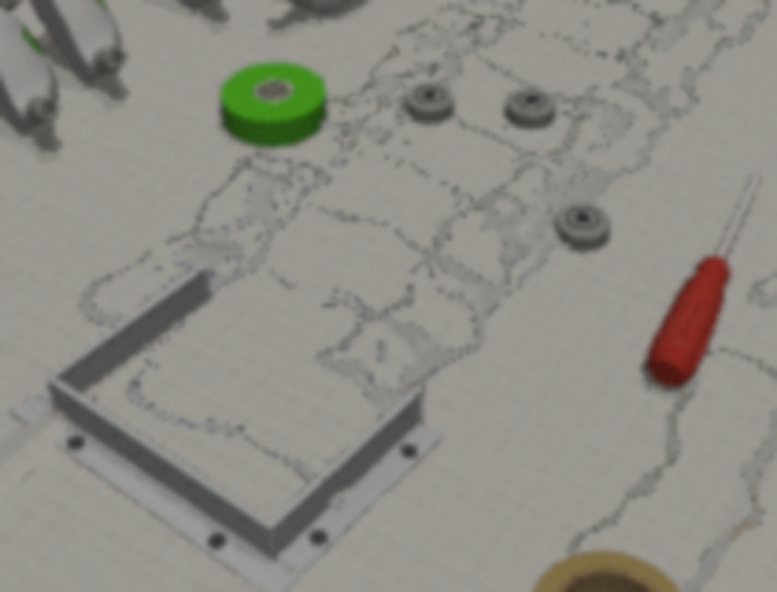

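Emit:
step_arm(
  commands=[
    {"x":0.1,"y":0.14,"wz":33,"gripper":0},
    {"x":0.1,"y":0.14,"wz":33,"gripper":0},
    {"x":0.1,"y":0.14,"wz":33,"gripper":0},
    {"x":0.1,"y":0.14,"wz":33,"gripper":0},
    {"x":0.2,"y":0.28,"wz":66,"gripper":0},
    {"x":0.2,"y":0.28,"wz":66,"gripper":0},
    {"x":0.2,"y":0.28,"wz":66,"gripper":0},
    {"x":0.2,"y":0.28,"wz":66,"gripper":0},
    {"x":0.2,"y":0.28,"wz":66,"gripper":0},
    {"x":0.2,"y":0.28,"wz":66,"gripper":0},
  ],
)

```text
invalid input
```

Emit:
step_arm(
  commands=[
    {"x":0.13,"y":0.165,"z":-0.03,"gripper":0},
    {"x":0.13,"y":0.165,"z":-0.03,"gripper":0},
    {"x":0.13,"y":0.165,"z":-0.03,"gripper":0},
    {"x":0.13,"y":0.165,"z":-0.03,"gripper":0},
    {"x":0.13,"y":0.165,"z":-0.03,"gripper":0},
    {"x":0.13,"y":0.165,"z":-0.03,"gripper":0},
    {"x":0.13,"y":0.165,"z":-0.03,"gripper":0},
  ],
)

```text
invalid input
```

Run:
```python
from h import *
s=status.get_state(); print(s["clock"],s["tcp_pos"],s["tool_rot"],s["grip_width"])
c=cal("wrist"); im,D=eyes.snapshot("wrist"); cv2.imwrite("pics/wrist1.png",im[...,::-1]); np.save("wrist1.npy",D)
np.savez("wc.npz",K=c[0],R=c[1],t=c[2]); print(-c[1].T@c[2],c[1][2])
c=cal("scene")
for u,v in[(281.2,184.9),(308.2,186.2),(322.6,217.6)]: print(ray(c,u,v,.013).round(4))
```

```text
0.1 [ 0.24026638 -0.57648686  0.23038221] [ 9.80564165e-01  1.96196699e-01 -1.84106891e-04 -8.60412464e-04] 0.08530891190050363
[ 0.31113223 -0.54632836  0.37421497] [-0.2822176  -0.11551945 -0.95236993]
[ 0.6368 -0.0297  0.013 ]
[ 0.5773 -0.0607  0.013 ]
[0.4919 0.0318 0.013 ]
```

View pics/wrist1.png

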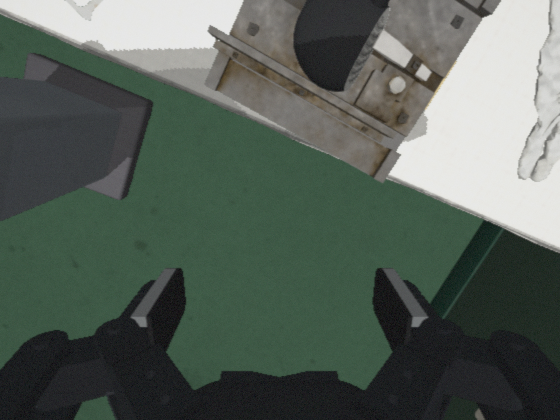

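The wrist view shows the table edge and the machine's base straight ahead, at (310,60). The move was refused, apparently because each row needs every field. I'll check how far the machine extends before moving.

Run:
```python
from h import *
D=np.load("scene0.npy"); X=cloud(cal("scene"),D); im=cv2.imread("pics/scene0.png")
q=X[0:150,340:490].reshape(-1,3); q=q[(q[:,0]>.2)&(q[:,0]<1.3)&(q[:,1]>-1.2)&(q[:,1]<-.1)&(q[:,2]>.02)]
W=cloud(cal("wrist"),np.load("wrist1.npy"))[:200].reshape(-1,3); W=W[(W[:,2]>.02)&(W[:,0]>.25)]
for n,q in(("sc",q),("wr",W)):
  for a in np.arange(.2,1.1,.1):
    r=[]
    for b in np.arange(-1.0,-.1,.1):
        m=(q[:,0]>=a)&(q[:,0]<a+.1)&(q[:,1]>=b)&(q[:,1]<b+.1)
        r.append(f"{q[m,2].max():.2f}" if m.sum()>3 else " .  ")
    print(n,f"{a:.1f}",*r)
```

```text
sc 0.2  .    .    .   0.04 0.04  .    .    .    .  
sc 0.3 0.04 0.04  .   0.06 0.07 0.05  .    .    .  
sc 0.4 0.04 0.04 0.03 0.22 0.32 0.04  .    .    .  
sc 0.5  .    .   0.03 0.35 0.35  .    .    .    .  
sc 0.6  .    .    .    .   0.34  .    .    .    .  
sc 0.7  .    .    .    .    .    .    .    .    .  
sc 0.8 0.04  .    .    .    .    .    .    .    .  
sc 0.9 0.05  .    .    .    .    .    .    .    .  
sc 1.0  .    .    .    .    .    .    .    .    .  
wr 0.2  .    .    .   0.04 0.04 0.04  .    .    .  
wr 0.3  .   0.03 0.03 0.06 0.37 0.05  .    .    .  
wr 0.4  .   0.03 0.03 0.06 0.07  .    .    .    .  
wr 0.5  .    .    .    .    .    .    .    .    .  
wr 0.6  .    .    .    .    .    .    .    .    .  
wr 0.7  .    .    .    .    .    .    .    .    .  
wr 0.8  .    .    .    .    .    .    .    .    .  
wr 0.9  .    .    .    .    .    .    .    .    .  
wr 1.0  .    .    .    .    .    .    .    .    .
```

Emit:
step_arm(
  commands=[
    {"x":0,"y":0.08,"z":0,"wx":0,"wy":0,"wz":0,"gripper":0},
    {"x":0,"y":0.08,"z":0,"wx":0,"wy":0,"wz":0,"gripper":0},
    {"x":0.04,"y":0.26,"z":0,"wx":0,"wy":0,"wz":30,"gripper":0},
    {"x":0.04,"y":0.26,"z":0,"wx":0,"wy":0,"wz":30,"gripper":0},
    {"x":0.04,"y":0.26,"z":0,"wx":0,"wy":0,"wz":30,"gripper":0},
    {"x":0.04,"y":0.26,"z":0,"wx":0,"wy":0,"wz":30,"gripper":0},
    {"x":0.04,"y":0.26,"z":0,"wx":0,"wy":0,"wz":30,"gripper":0},
    {"x":0.12,"y":0.32,"z":0,"wx":0,"wy":0,"wz":50,"gripper":0},
    {"x":0.12,"y":0.32,"z":0,"wx":0,"wy":0,"wz":50,"gripper":0},
    {"x":0.12,"y":0.32,"z":0,"wx":0,"wy":0,"wz":50,"gripper":0},
  ],
)

```text
clock: 0.98
tcp_pos: [0.364, -0.2529, 0.2317]
tool_rot: [0.803, 0.596, 0.001, 0.0]
force: [-0.4, 0.5, -0.2]
grip_width: 0.0003
grasp_force: 0.0
```

Emit:
step_arm(
  commands=[
    {"x":0.208,"y":0.123,"z":-0.03,"wx":0,"wy":0,"wz":16,"gripper":0},
    {"x":0.208,"y":0.123,"z":-0.03,"wx":0,"wy":0,"wz":16,"gripper":0},
    {"x":0.208,"y":0.123,"z":-0.03,"wx":0,"wy":0,"wz":16,"gripper":0},
    {"x":0.208,"y":0.123,"z":-0.03,"wx":0,"wy":0,"wz":16,"gripper":0},
    {"x":0.208,"y":0.123,"z":-0.03,"wx":0,"wy":0,"wz":16,"gripper":0},
    {"x":0.208,"y":0.123,"z":-0.03,"wx":0,"wy":0,"wz":16,"gripper":0},
    {"x":0.208,"y":0.123,"z":-0.03,"wx":0,"wy":0,"wz":16,"gripper":0},
    {"x":0.208,"y":0.123,"z":-0.03,"wx":0,"wy":0,"wz":16,"gripper":0},
  ],
)

```text
clock: 1.65
tcp_pos: [0.5693, -0.1318, 0.1997]
tool_rot: [0.715, 0.7, 0.0, -0.001]
force: [-0.3, -0.1, 0.3]
grip_width: 0.0001
grasp_force: 0.0
```

```bash
cat > w.py <<'E'
from h import *
import sys
s=status.get_state(); print(round(s["clock"],2),s["tcp_pos"].round(4) if hasattr(s["tcp_pos"],"round") else s["tcp_pos"],s["grip_width"])
c=cal("wrist"); im,D=eyes.snapshot("wrist"); cv2.imwrite(f"pics/{sys.argv[1]}.png",im[...,::-1])
X=cloud(c,D)
def discs():
    m=((X[...,2]>.008)&(X[...,2]<.018)&(D>0)).astype(np.uint8); m=cv2.morphologyEx(m,cv2.MORPH_OPEN,np.ones((3,3)))
    for k in cv2.findContours(m,cv2.RETR_EXTERNAL,cv2.CHAIN_APPROX_NONE)[0]:
        if cv2.contourArea(k)<100: continue
        w=np.array([ray(c,*p,.013)[:2] for p in k[:,0].astype(float)],np.float32)
        (x,y),r=cv2.minEnclosingCircle(w)
        if .013<r<.024: print("disc",round(x,4),round(y,4),round(r,4),cv2.minEnclosingCircle(k)[0])
discs()
E
python3 w.py wrist2
```

```text
1.65 [ 0.5693 -0.1318  0.1997] 5.796561280012504e-05
disc 0.8872 -0.3995 0.0212 (533.0, 382.5)
disc 0.5249 -0.2378 0.0169 (243.5, 275.0)
disc 0.5329 -0.1947 0.022 (248.0, 239.875)
disc 0.5294 -0.0694 0.0228 (238.5, 122.5)
disc 0.5699 -0.0613 0.0231 (279.0057067871094, 111.92369079589844)
disc 0.6634 -0.026 0.0168 (378.5, 71.5)
disc 0.6343 -0.0251 0.0171 (347.0, 71.0)
disc 0.5413 -0.0037 0.0165 (247.5, 48.5)
disc 0.6961 0.0174 0.0207 (418.0, 18.5)
disc 0.5175 0.0143 0.0228 (220.0, 27.0)
disc 0.4896 0.0356 0.017 (187.0, 2.200000047683716)
```

View pics/wrist2.png

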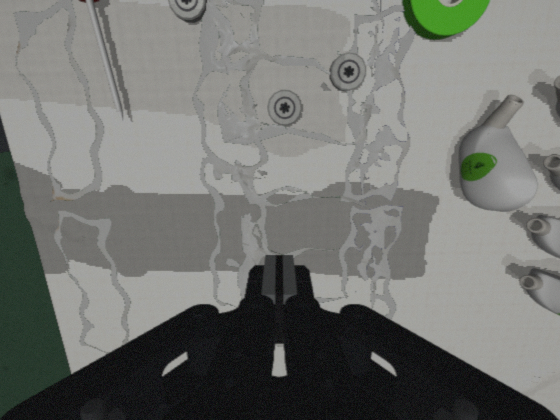

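The wrist view shows the closed tips at (279,260), with discs at (285,107), (347,71) and (188,3). Weight 2 is straight ahead of the tips, so I'll lower and push it first.

Emit:
step_arm(
  commands=[
    {"x":0.006,"y":0,"z":-0.194,"wx":0,"wy":0,"wz":0,"gripper":0},
    {"x":0.006,"y":0,"z":-0.194,"wx":0,"wy":0,"wz":0,"gripper":0},
    {"x":0.006,"y":0,"z":-0.194,"wx":0,"wy":0,"wz":0,"gripper":0},
    {"x":0.006,"y":0,"z":-0.17,"wx":0,"wy":0,"wz":0,"gripper":0},
    {"x":0.006,"y":0,"z":-0.185,"wx":0,"wy":0,"wz":0,"gripper":0},
    {"x":0.006,"y":0,"z":-0.194,"wx":0,"wy":0,"wz":0,"gripper":0},
    {"x":0.006,"y":0,"z":-0.194,"wx":0,"wy":0,"wz":0,"gripper":0},
  ],
)

```text
clock: 2.28
tcp_pos: [0.5724, -0.1353, 0.0056]
tool_rot: [0.716, 0.698, -0.001, -0.001]
force: [-0.1, -0.9, 0.5]
grip_width: 0.0003
grasp_force: 0.0
```

Emit:
step_arm(
  commands=[
    {"x":0,"y":0.015,"z":0,"wx":0,"wy":0,"wz":0,"gripper":0},
    {"x":0,"y":0.03,"z":0,"wx":0,"wy":0,"wz":0,"gripper":0},
    {"x":0,"y":0.04,"z":0,"wx":0,"wy":0,"wz":0,"gripper":0},
    {"x":0,"y":0.05,"z":0,"wx":0,"wy":0,"wz":0,"gripper":0},
    {"x":0,"y":0.06,"z":0,"wx":0,"wy":0,"wz":0,"gripper":0},
    {"x":0,"y":0.07,"z":0,"wx":0,"wy":0,"wz":0,"gripper":0},
    {"x":0,"y":0.082,"z":0,"wx":0,"wy":0,"wz":0,"gripper":0},
    {"x":0,"y":0.094,"z":0,"wx":0,"wy":0,"wz":0,"gripper":0},
    {"x":0,"y":0.106,"z":0,"wx":0,"wy":0,"wz":0,"gripper":0},
    {"x":0,"y":0.118,"z":0,"wx":0,"wy":0,"wz":0,"gripper":0},
  ],
)

```text
clock: 3.12
tcp_pos: [0.576, -0.017, 0.0091]
tool_rot: [0.716, 0.698, 0.0, 0.002]
force: [-0.8, -4.3, 6.7]
grip_width: 0.0005
grasp_force: 4.2
```

```bash
python3 w.py wrist3 | head -1
python3 - <<'E'
import cv2,sys; sys.argv=["",""]
from h import *
im,_=eyes.snapshot("scene"); cv2.imwrite("pics/scene3.png",im[...,::-1]); a=im[140:320,150:390,::-1]
w=cv2.imread("pics/wrist3.png"); a=cv2.resize(a,(560,420)); cv2.imwrite("pics/m3.png",cv2.resize(np.hstack([a,w]),(800,300)))
E
```

```text
3.12 [ 0.576  -0.017   0.0091] 0.0004816414569601991
```

View pics/m3.png

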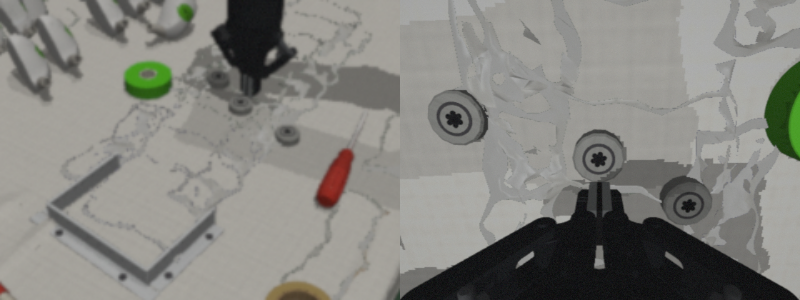

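The composite shows the disc at (598,158), centred against the tips, with the other two untouched. There was some upward force, so I'll raise the tips slightly and continue.

Emit:
step_arm(
  commands=[
    {"x":0,"y":0.006,"z":0.002,"wx":0,"wy":0,"wz":0,"gripper":0},
    {"x":0,"y":0.016,"z":0.002,"wx":0,"wy":0,"wz":0,"gripper":0},
    {"x":0,"y":0.028,"z":0.002,"wx":0,"wy":0,"wz":0,"gripper":0},
    {"x":0,"y":0.04,"z":0.002,"wx":0,"wy":0,"wz":0,"gripper":0},
    {"x":0,"y":0.052,"z":0.002,"wx":0,"wy":0,"wz":0,"gripper":0},
    {"x":0,"y":0.064,"z":0.002,"wx":0,"wy":0,"wz":0,"gripper":0},
  ],
)

```text
clock: 3.72
tcp_pos: [0.5747, 0.0495, 0.0096]
tool_rot: [0.715, 0.699, 0.0, 0.0]
force: [-0.2, -4.0, 6.9]
grip_width: -0.0001
grasp_force: 3.2
```

Emit:
step_arm(
  commands=[
    {"x":0,"y":-0.008,"z":0,"wx":0,"wy":0,"wz":0,"gripper":0},
    {"x":0,"y":-0.016,"z":0,"wx":0,"wy":0,"wz":0,"gripper":0},
    {"x":0,"y":-0.016,"z":0,"wx":0,"wy":0,"wz":0,"gripper":0},
    {"x":0,"y":-0.016,"z":0,"wx":0,"wy":0,"wz":0,"gripper":0},
  ],
)

```text
clock: 4.05
tcp_pos: [0.574, 0.0302, 0.0087]
tool_rot: [0.716, 0.698, -0.001, -0.0]
force: [0.4, 0.5, 0.3]
grip_width: 0.0001
grasp_force: 0.0
```

```bash
python3 w.py wrist4 ; python3 -c "
import cv2; w=cv2.imread('pics/wrist4.png')[120:320,160:400]; cv2.imwrite('pics/c4.png',cv2.resize(w,None,fx=2.5,fy=2.5,interpolation=2))"
```

```text
4.05 [0.574  0.0302 0.0087] 0.00010688725220428485
disc 0.6714 -0.0155 0.0143 (467.74285888671875, 347.0)
disc 0.511 0.0202 0.0178 (159.27264404296875, 294.8907775878906)
disc 0.492 0.0443 0.0235 (108.39849090576172, 251.2537841796875)
disc 0.574 0.0792 0.0171 (278.8475036621094, 173.9424285888672)
disc 0.5128 0.1276 0.0142 (118.4067153930664, 56.91044616699219)
```

View pics/c4.png

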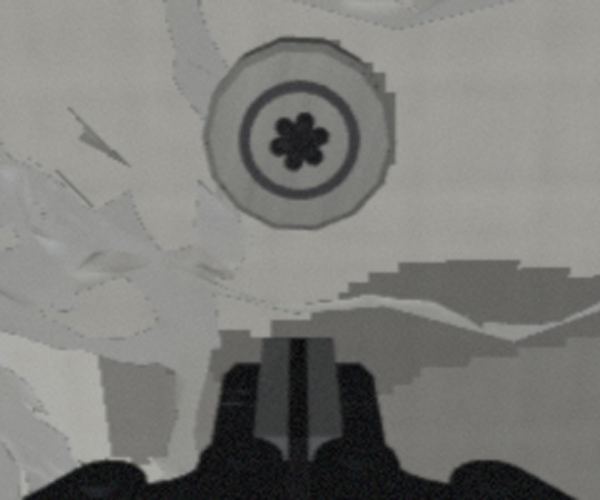

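The crop shows the disc lying flat at (300,140), ahead of the tips. The free force is zero, so the load came from the tapered finger riding the disc's upper edge. I'll tilt the fingers so the tips lead, and go lower.

Emit:
step_arm(
  commands=[
    {"x":0,"y":-0.005,"z":0,"wx":5,"wy":0,"wz":0,"gripper":0},
    {"x":0,"y":-0.005,"z":0,"wx":10,"wy":0,"wz":0,"gripper":0},
    {"x":0,"y":-0.005,"z":-0.003,"wx":12,"wy":0,"wz":0,"gripper":0},
    {"x":0,"y":-0.005,"z":-0.003,"wx":12,"wy":0,"wz":0,"gripper":0},
    {"x":0,"y":-0.005,"z":-0.003,"wx":12,"wy":0,"wz":0,"gripper":0},
  ],
)

```text
clock: 4.52
tcp_pos: [0.5741, 0.0261, 0.0058]
tool_rot: [0.713, 0.694, 0.072, -0.075]
force: [-0.5, -0.2, -0.1]
grip_width: 0.0002
grasp_force: 0.0
```

Emit:
step_arm(
  commands=[
    {"x":0,"y":0.008,"z":0,"wx":0,"wy":0,"wz":0,"gripper":0},
    {"x":0,"y":0.016,"z":0,"wx":0,"wy":0,"wz":0,"gripper":0},
    {"x":0,"y":0.024,"z":0,"wx":0,"wy":0,"wz":0,"gripper":0},
    {"x":0,"y":0.034,"z":0,"wx":0,"wy":0,"wz":0,"gripper":0},
    {"x":0,"y":0.044,"z":0,"wx":0,"wy":0,"wz":0,"gripper":0},
    {"x":0,"y":0.054,"z":0,"wx":0,"wy":0,"wz":0,"gripper":0},
    {"x":0,"y":0.064,"z":0,"wx":0,"wy":0,"wz":0,"gripper":0},
  ],
)

```text
clock: 5.1
tcp_pos: [0.5745, 0.0926, 0.0065]
tool_rot: [0.711, 0.695, 0.073, -0.075]
force: [-0.2, -1.9, 2.6]
grip_width: 0.0001
grasp_force: 1.2
```

Emit:
step_arm(
  commands=[
    {"x":0,"y":0.006,"z":0,"wx":3,"wy":0,"wz":0,"gripper":0},
    {"x":0,"y":0.016,"z":0,"wx":6,"wy":0,"wz":0,"gripper":0},
    {"x":0,"y":0.026,"z":0,"wx":6,"wy":0,"wz":0,"gripper":0},
    {"x":0,"y":0.036,"z":0,"wx":6,"wy":0,"wz":0,"gripper":0},
    {"x":0,"y":0.046,"z":0,"wx":6,"wy":0,"wz":0,"gripper":0},
    {"x":0,"y":0.056,"z":0,"wx":6,"wy":0,"wz":0,"gripper":0},
    {"x":0,"y":0.066,"z":0,"wx":6,"wy":0,"wz":0,"gripper":0},
    {"x":0,"y":0.076,"z":0,"wx":6,"wy":0,"wz":0,"gripper":0},
    {"x":0,"y":0.086,"z":0,"wx":6,"wy":0,"wz":0,"gripper":0},
  ],
)

```text
clock: 5.85
tcp_pos: [0.5741, 0.1787, 0.0062]
tool_rot: [0.706, 0.69, 0.109, -0.112]
force: [-0.7, -0.2, -0.2]
grip_width: -0.0001
grasp_force: 0.1
```

```bash
python3 w.py wrist5
```

```text
5.85 [0.5741 0.1787 0.0062] -0.0001402470371852669
disc 0.6712 0.1499 0.0211 (489.2458801269531, 331.3229064941406)
disc 0.6604 0.1806 0.0201 (464.5, 266.5)
disc 0.5725 0.205 0.017 (276.8271789550781, 218.92242431640625)
```

Emit:
step_arm(
  commands=[
    {"x":0,"y":0.01,"z":0,"wx":0,"wy":0,"wz":0,"gripper":0},
    {"x":0.001,"y":0.022,"z":0,"wx":0,"wy":0,"wz":0,"gripper":0},
    {"x":0.002,"y":0.034,"z":0,"wx":0,"wy":0,"wz":0,"gripper":0},
    {"x":0.003,"y":0.046,"z":0,"wx":0,"wy":0,"wz":0,"gripper":0},
    {"x":0.004,"y":0.058,"z":0,"wx":0,"wy":0,"wz":0,"gripper":0},
    {"x":0.005,"y":0.07,"z":0,"wx":0,"wy":0,"wz":0,"gripper":0},
    {"x":0.006,"y":0.08,"z":0,"wx":0,"wy":0,"wz":0,"gripper":0},
    {"x":0.007,"y":0.088,"z":0,"wx":0,"wy":0,"wz":0,"gripper":0},
    {"x":0.007,"y":0.088,"z":0,"wx":0,"wy":0,"wz":0,"gripper":0},
  ],
)

```text
clock: 6.65
tcp_pos: [0.5808, 0.2681, 0.0065]
tool_rot: [0.706, 0.691, 0.11, -0.113]
force: [0.2, 0.3, -0.7]
grip_width: 0.0
grasp_force: 0.0
```

```bash
python3 w.py wrist6
```

```text
6.65 [0.5808 0.2681 0.0065] 8.336511827732364e-06
disc 0.5788 0.2948 0.0171 (276.1151123046875, 217.94784545898438)
disc 0.6381 0.316 0.0151 (400.5, 170.5)
disc 0.5985 0.3207 0.0237 (316.5, 162.5)
```

View pics/wrist6.png

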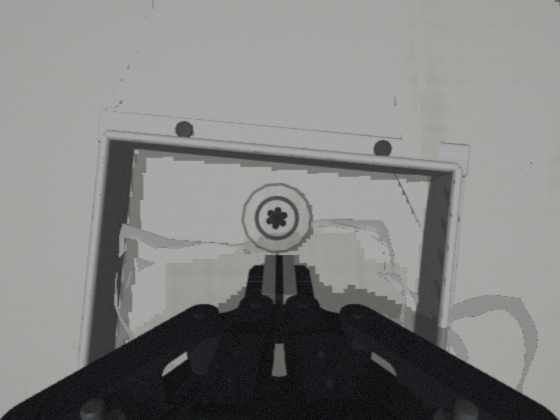

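The wrist view shows weight 2 at (276,218), well inside the pen. Next I'll retract and go behind weight 3.

Emit:
step_arm(
  commands=[
    {"x":0,"y":-0.03,"z":0.01,"wx":0,"wy":0,"wz":0,"gripper":0},
    {"x":0,"y":-0.05,"z":0.04,"wx":0,"wy":0,"wz":0,"gripper":0},
    {"x":-0.02,"y":-0.08,"z":0.07,"wx":0,"wy":0,"wz":-6,"gripper":0},
    {"x":-0.04,"y":-0.115,"z":0.07,"wx":0,"wy":0,"wz":-13,"gripper":0},
    {"x":-0.055,"y":-0.15,"z":0.07,"wx":0,"wy":0,"wz":-13,"gripper":0},
    {"x":-0.07,"y":-0.185,"z":0.07,"wx":0,"wy":0,"wz":-13,"gripper":0},
    {"x":-0.085,"y":-0.22,"z":0.07,"wx":0,"wy":0,"wz":-13,"gripper":0},
    {"x":-0.1,"y":-0.255,"z":0.07,"wx":0,"wy":0,"wz":-13,"gripper":0},
    {"x":-0.104,"y":-0.285,"z":0.07,"wx":0,"wy":0,"wz":-13,"gripper":0},
    {"x":-0.104,"y":-0.285,"z":0.07,"wx":0,"wy":0,"wz":-13,"gripper":0},
  ],
)

```text
clock: 7.53
tcp_pos: [0.4763, -0.0282, 0.0757]
tool_rot: [0.784, 0.601, 0.12, -0.097]
force: [-0.0, -0.6, 0.0]
grip_width: -0.0
grasp_force: 0.0
```

```bash
python3 w.py wrist7; python3 -c "
from h import *;s=status.get_state();print(s['tool_rot'],s['force'])"
```

```text
7.53 [ 0.4763 -0.0282  0.0757] -4.484661867375096e-05
disc 0.5395 -0.0042 0.0193 (361.5, 196.0)
disc 0.6332 -0.025 0.0182 (502.2340393066406, 190.0)
disc 0.6634 -0.0257 0.0176 (545.5, 179.5)
disc 0.5159 0.0124 0.0223 (322.2469482421875, 181.34735107421875)
disc 0.531 0.0605 0.0173 (325.2265625, 108.1015625)
disc 0.511 0.1258 0.0146 (272.5, 24.0)
disc 0.666 0.0913 0.0155 (504.6378479003906, 13.094058990478516)
[ 0.78289544  0.60237169  0.12099364 -0.09789588] [-0.35010753  1.22871109  0.75233218]
```

Emit:
step_arm(
  commands=[
    {"x":0,"y":0,"z":-0.035,"wx":0,"wy":0,"wz":0,"gripper":0},
    {"x":0,"y":0,"z":-0.058,"wx":0,"wy":0,"wz":0,"gripper":0},
    {"x":0,"y":0,"z":-0.066,"wx":0,"wy":0,"wz":0,"gripper":0},
    {"x":0,"y":0,"z":-0.07,"wx":0,"wy":0,"wz":0,"gripper":0},
    {"x":0.004,"y":0.015,"z":-0.07,"wx":0,"wy":0,"wz":0,"gripper":0},
    {"x":0.007,"y":0.028,"z":-0.07,"wx":0,"wy":0,"wz":0,"gripper":0},
    {"x":0.009,"y":0.037,"z":-0.07,"wx":0,"wy":0,"wz":0,"gripper":0},
    {"x":0.011,"y":0.045,"z":-0.07,"wx":0,"wy":0,"wz":0,"gripper":0},
    {"x":0.0135,"y":0.055,"z":-0.07,"wx":0,"wy":0,"wz":0,"gripper":0},
    {"x":0.016,"y":0.065,"z":-0.07,"wx":0,"wy":0,"wz":0,"gripper":0},
  ],
)

```text
clock: 8.42
tcp_pos: [0.4944, 0.0452, 0.007]
tool_rot: [0.781, 0.605, 0.122, -0.098]
force: [-1.0, -3.2, 5.5]
grip_width: 0.0
grasp_force: 2.5
```

```bash
python3 w.py wrist8; python3 -c "
import cv2; from h import *; im,_=eyes.snapshot('scene'); w=cv2.imread('pics/wrist8.png');a=cv2.resize(im[140:320,150:390,::-1],(560,420)); cv2.imwrite('pics/m8.png',cv2.resize(np.hstack([a,w]),(800,300)))"
```

```text
8.42 [0.4944 0.0452 0.007 ] 4.819973351364529e-05
disc 0.5117 0.1268 0.0149 (274.5, 98.0)
disc 0.5307 0.1692 0.0161 (290.5, 2.5)
```

View pics/m8.png

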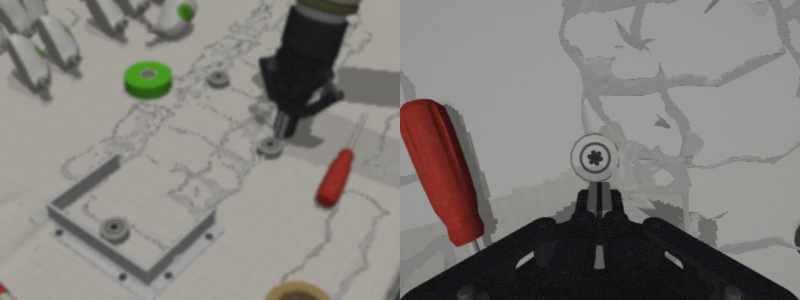

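The composite shows weight 3 against the tips at (595,157), with the screwdriver clear of them. Weight 2 is in the pen. I'll continue the push.

Emit:
step_arm(
  commands=[
    {"x":0.0015,"y":0.006,"z":-0.001,"wx":3,"wy":-0.8,"wz":0,"gripper":0},
    {"x":0.004,"y":0.015,"z":-0.001,"wx":5,"wy":-1.3,"wz":0,"gripper":0},
    {"x":0.0065,"y":0.025,"z":-0.001,"wx":5,"wy":-1.3,"wz":0,"gripper":0},
    {"x":0.009,"y":0.035,"z":-0.001,"wx":5,"wy":-1.3,"wz":0,"gripper":0},
    {"x":0.0115,"y":0.045,"z":-0.001,"wx":5,"wy":-1.3,"wz":0,"gripper":0},
    {"x":0.014,"y":0.055,"z":-0.001,"wx":5,"wy":-1.3,"wz":0,"gripper":0},
    {"x":0.0165,"y":0.065,"z":-0.001,"wx":5,"wy":-1.3,"wz":0,"gripper":0},
    {"x":0.019,"y":0.075,"z":-0.001,"wx":5,"wy":-1.3,"wz":0,"gripper":0},
    {"x":0.0215,"y":0.085,"z":-0.001,"wx":5,"wy":-1.3,"wz":0,"gripper":0},
  ],
)

```text
clock: 9.27
tcp_pos: [0.515, 0.1317, 0.0054]
tool_rot: [0.773, 0.601, 0.156, -0.126]
force: [0.3, -1.2, 0.7]
grip_width: -0.0002
grasp_force: 0.2
```

```bash
python3 w.py wrist9
```

```text
9.27 [0.515  0.1317 0.0054] -0.00021541258939331758
disc 0.6583 0.1784 0.0211 (539.9033203125, 106.69336700439453)
disc 0.6427 0.2203 0.0198 (484.5, 36.5)
disc 0.4986 0.2636 0.0141 (186.5, 25.5)
```

Emit:
step_arm(
  commands=[
    {"x":0.0025,"y":0.01,"z":0,"wx":0,"wy":0,"wz":0,"gripper":0},
    {"x":0.005,"y":0.021,"z":0,"wx":0,"wy":0,"wz":0,"gripper":0},
    {"x":0.008,"y":0.033,"z":0,"wx":0,"wy":0,"wz":0,"gripper":0},
    {"x":0.011,"y":0.045,"z":0,"wx":0,"wy":0,"wz":0,"gripper":0},
    {"x":0.0135,"y":0.057,"z":0,"wx":0,"wy":0,"wz":0,"gripper":0},
    {"x":0.0165,"y":0.069,"z":0,"wx":0,"wy":0,"wz":0,"gripper":0},
    {"x":0.019,"y":0.081,"z":0,"wx":0,"wy":0,"wz":0,"gripper":0},
    {"x":0.0215,"y":0.092,"z":0,"wx":0,"wy":0,"wz":0,"gripper":0},
    {"x":0.024,"y":0.102,"z":0,"wx":0,"wy":0,"wz":0,"gripper":0},
    {"x":0.024,"y":0.102,"z":0,"wx":0,"wy":0,"wz":0,"gripper":0},
  ],
)

```text
clock: 10.15
tcp_pos: [0.5388, 0.2349, 0.0057]
tool_rot: [0.773, 0.602, 0.157, -0.126]
force: [0.5, 0.1, 0.6]
grip_width: 0.0
grasp_force: 0.0
```

```bash
python3 w.py wrist10
```

```text
10.15 [0.5388 0.2349 0.0057] 5.196028841309585e-06
disc 0.652 0.1818 0.0165 (547.0, 325.5)
disc 0.5422 0.2613 0.017 (274.5, 217.0)
disc 0.5785 0.2942 0.0175 (330.1451721191406, 134.14515686035156)
```

View pics/wrist10.png

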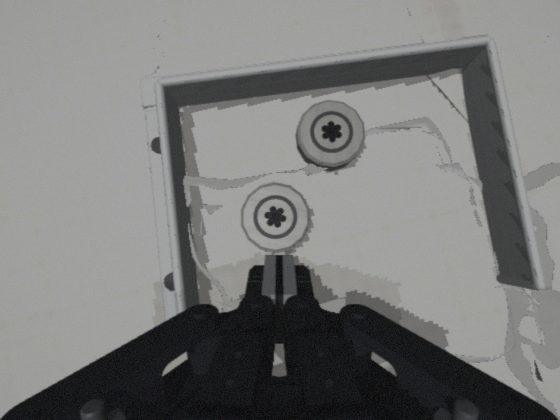

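The wrist view shows weights 3 and 2 in the pen, at (274,217) and (331,133). Weight 1 is next.

Emit:
step_arm(
  commands=[
    {"x":-0.006,"y":-0.025,"z":0.01,"wx":0,"wy":0,"wz":0,"gripper":0},
    {"x":-0.006,"y":-0.045,"z":0.04,"wx":0,"wy":0,"wz":0,"gripper":0},
    {"x":0.01,"y":-0.075,"z":0.07,"wx":0,"wy":0,"wz":6,"gripper":0},
    {"x":0.03,"y":-0.11,"z":0.07,"wx":0,"wy":0,"wz":12,"gripper":0},
    {"x":0.05,"y":-0.145,"z":0.07,"wx":0,"wy":0,"wz":17,"gripper":0},
    {"x":0.065,"y":-0.18,"z":0.07,"wx":0,"wy":0,"wz":17,"gripper":0},
    {"x":0.08,"y":-0.215,"z":0.07,"wx":0,"wy":0,"wz":17,"gripper":0},
    {"x":0.09,"y":-0.255,"z":0.07,"wx":0,"wy":0,"wz":17,"gripper":0},
    {"x":0.097,"y":-0.295,"z":0.07,"wx":0,"wy":0,"wz":17,"gripper":0},
    {"x":0.097,"y":-0.33,"z":0.07,"wx":0,"wy":0,"wz":17,"gripper":0},
  ],
)

```text
clock: 11.03
tcp_pos: [0.6362, -0.1019, 0.0746]
tool_rot: [0.677, 0.708, 0.136, -0.147]
force: [0.9, 0.0, 0.1]
grip_width: 0.0003
grasp_force: 0.0
```

Emit:
step_arm(
  commands=[
    {"x":0,"y":0,"z":0,"wx":0,"wy":0,"wz":0,"gripper":0},
    {"x":0,"y":0,"z":0,"wx":0,"wy":0,"wz":0,"gripper":0},
  ],
)

```text
clock: 11.2
tcp_pos: [0.6353, -0.1029, 0.074]
tool_rot: [0.679, 0.706, 0.136, -0.147]
force: [0.2, 0.8, 0.2]
grip_width: 0.0002
grasp_force: 0.0
```

```bash
python3 w.py wrist11
```

```text
11.2 [ 0.6353 -0.1029  0.074 ] 0.0001865864282273323
disc 0.6692 -0.0975 0.0229 (331.3650817871094, 257.1825256347656)
disc 0.6554 -0.0599 0.0162 (313.0, 201.5)
disc 0.665 -0.027 0.0171 (328.0, 155.5)
disc 0.6346 -0.0256 0.0172 (285.0881042480469, 151.74008178710938)
disc 0.5453 -0.007 0.0175 (160.5, 121.5)
disc 0.532 0.0584 0.0204 (149.0, 34.0)
```

Emit:
step_arm(
  commands=[
    {"x":0,"y":0,"z":-0.035,"wx":0,"wy":0,"wz":0,"gripper":0},
    {"x":0,"y":0,"z":-0.058,"wx":0,"wy":0,"wz":0,"gripper":0},
    {"x":0,"y":0,"z":-0.066,"wx":0,"wy":0,"wz":0,"gripper":0},
    {"x":0,"y":0,"z":-0.069,"wx":0,"wy":0,"wz":0,"gripper":0},
    {"x":0,"y":0.015,"z":-0.069,"wx":0,"wy":0,"wz":0,"gripper":0},
    {"x":0,"y":0.03,"z":-0.069,"wx":0,"wy":0,"wz":0,"gripper":0},
    {"x":-0.001,"y":0.042,"z":-0.069,"wx":0,"wy":0,"wz":0,"gripper":0},
    {"x":-0.001,"y":0.052,"z":-0.069,"wx":0,"wy":0,"wz":0,"gripper":0},
    {"x":-0.002,"y":0.062,"z":-0.069,"wx":0,"wy":0,"wz":0,"gripper":0},
    {"x":-0.002,"y":0.072,"z":-0.069,"wx":0,"wy":0,"wz":0,"gripper":0},
  ],
)

```text
clock: 12.08
tcp_pos: [0.6345, -0.0249, 0.0074]
tool_rot: [0.676, 0.709, 0.136, -0.147]
force: [-0.1, -2.7, 3.4]
grip_width: 0.0004
grasp_force: 1.7
```

Emit:
step_arm(
  commands=[
    {"x":0,"y":0.01,"z":0,"wx":0,"wy":0,"wz":0,"gripper":0},
    {"x":-0.001,"y":0.02,"z":0,"wx":0,"wy":0,"wz":0,"gripper":0},
    {"x":-0.001,"y":0.03,"z":0,"wx":0,"wy":0,"wz":0,"gripper":0},
    {"x":-0.002,"y":0.041,"z":0,"wx":0,"wy":0,"wz":0,"gripper":0},
    {"x":-0.002,"y":0.052,"z":0,"wx":0,"wy":0,"wz":0,"gripper":0},
    {"x":-0.003,"y":0.063,"z":0,"wx":0,"wy":0,"wz":0,"gripper":0},
    {"x":-0.003,"y":0.074,"z":0,"wx":0,"wy":0,"wz":0,"gripper":0},
    {"x":-0.004,"y":0.085,"z":0,"wx":0,"wy":0,"wz":0,"gripper":0},
    {"x":-0.004,"y":0.096,"z":0,"wx":0,"wy":0,"wz":0,"gripper":0},
  ],
)

```text
clock: 12.83
tcp_pos: [0.6296, 0.0714, 0.0061]
tool_rot: [0.676, 0.709, 0.136, -0.148]
force: [-0.2, -1.2, 2.3]
grip_width: -0.0001
grasp_force: 1.4
```

```bash
python3 w.py wrist12
```

```text
12.83 [0.6296 0.0714 0.0061] -0.00012980547638270957
disc 0.5132 0.0224 0.0155 (22.934480667114258, 368.19036865234375)
disc 0.7013 0.0617 0.0196 (433.5, 302.0)
disc 0.6274 0.0962 0.0175 (279.32000732421875, 221.29344177246094)
disc 0.5139 0.127 0.0144 (52.5, 148.0)
disc 0.6618 0.1776 0.0205 (355.0, 62.5)
```

Emit:
step_arm(
  commands=[
    {"x":0,"y":0.008,"z":0,"wx":0,"wy":0,"wz":0,"gripper":0},
    {"x":-0.001,"y":0.018,"z":0,"wx":0,"wy":0,"wz":0,"gripper":0},
    {"x":-0.001,"y":0.028,"z":0,"wx":0,"wy":0,"wz":0,"gripper":0},
    {"x":-0.002,"y":0.039,"z":0,"wx":0,"wy":0,"wz":0,"gripper":0},
    {"x":-0.002,"y":0.05,"z":0,"wx":0,"wy":0,"wz":0,"gripper":0},
    {"x":-0.003,"y":0.061,"z":0,"wx":0,"wy":0,"wz":0,"gripper":0},
    {"x":-0.003,"y":0.072,"z":0,"wx":0,"wy":0,"wz":0,"gripper":0},
    {"x":-0.004,"y":0.083,"z":0,"wx":0,"wy":0,"wz":0,"gripper":0},
  ],
)

```text
clock: 13.55
tcp_pos: [0.6257, 0.1545, 0.0062]
tool_rot: [0.676, 0.709, 0.136, -0.148]
force: [0.0, -0.9, 0.4]
grip_width: -0.0001
grasp_force: 0.3
```

Emit:
step_arm(
  commands=[
    {"x":0,"y":0.009,"z":0,"wx":0,"wy":0,"wz":0,"gripper":0},
    {"x":-0.001,"y":0.02,"z":0,"wx":0,"wy":0,"wz":0,"gripper":0},
    {"x":-0.001,"y":0.031,"z":0,"wx":0,"wy":0,"wz":0,"gripper":0},
    {"x":-0.002,"y":0.042,"z":0,"wx":0,"wy":0,"wz":0,"gripper":0},
    {"x":-0.002,"y":0.053,"z":0,"wx":0,"wy":0,"wz":0,"gripper":0},
    {"x":-0.003,"y":0.064,"z":0,"wx":0,"wy":0,"wz":0,"gripper":0},
    {"x":-0.003,"y":0.075,"z":0,"wx":0,"wy":0,"wz":0,"gripper":0},
    {"x":-0.004,"y":0.084,"z":0,"wx":0,"wy":0,"wz":0,"gripper":0},
    {"x":-0.004,"y":0.084,"z":0,"wx":0,"wy":0,"wz":0,"gripper":0},
  ],
)

```text
clock: 14.3
tcp_pos: [0.6208, 0.2406, 0.0067]
tool_rot: [0.675, 0.71, 0.136, -0.149]
force: [-0.0, 0.7, 0.3]
grip_width: -0.0003
grasp_force: 0.0
```

Emit:
step_arm(
  commands=[
    {"x":0,"y":-0.02,"z":0.003,"wx":0,"wy":0,"wz":0,"gripper":0},
    {"x":0,"y":-0.04,"z":0.02,"wx":0,"wy":0,"wz":0,"gripper":0},
    {"x":0,"y":-0.06,"z":0.05,"wx":0,"wy":0,"wz":0,"gripper":0},
    {"x":0,"y":-0.08,"z":0.08,"wx":0,"wy":0,"wz":0,"gripper":0},
    {"x":0,"y":-0.1,"z":0.11,"wx":0,"wy":0,"wz":0,"gripper":0},
    {"x":0,"y":-0.1,"z":0.11,"wx":0,"wy":0,"wz":0,"gripper":0},
    {"x":0,"y":-0.1,"z":0.11,"wx":0,"wy":0,"wz":0,"gripper":0},
  ],
)

```text
clock: 14.88
tcp_pos: [0.624, 0.1347, 0.1183]
tool_rot: [0.678, 0.708, 0.137, -0.145]
force: [0.2, 0.0, -0.6]
grip_width: 0.0001
grasp_force: 0.0
```

```bash
python3 w.py wrist13; python3 -c "
import cv2; from h import *; im,_=eyes.snapshot('scene'); w=cv2.imread('pics/wrist13.png');a=cv2.resize(im[140:350,150:430,::-1],(560,420)); cv2.imwrite('pics/m13.png',cv2.resize(np.hstack([a,w]),(800,300)))"
```

```text
14.88 [0.624  0.1347 0.1183] 0.00010670880444807857
disc 0.5137 0.1275 0.0134 (145.5, 262.0)
disc 0.5423 0.2602 0.0179 (191.90472412109375, 106.28752136230469)
disc 0.6203 0.2656 0.0181 (282.6400146484375, 103.80000305175781)
disc 0.5787 0.2933 0.018 (236.63792419433594, 71.29310607910156)
```

View pics/m13.png

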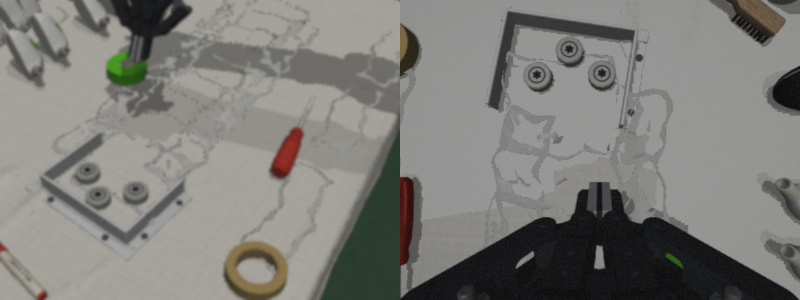

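The final view shows all three discs flat inside the pen, at (537,75), (569,50) and (601,73). The surrounding items are unmoved and the gripper is clear.

```bash
python3 -c "
from cell import sign_off; print(sign_off())"
```

```text
the job is handed in; nothing more can be done
None
```

All three weights are flat and wholly inside the pen in the last camera measurement, with the bystanders unmoved and the gripper clear; I handed the job in at about 15 s, and no verdict was returned.

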